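# Run-down check of a rotary work stand

## Task

Check the bearing of the loaded rotary work stand: push the knob on its disc anticlockwise (seen from above) so that the disc coasts at about one turn in five seconds, let go, and without touching it ride along above the moving knob with the gripper, within 20 mm of straight above it and the fingertips 15 to 65 mm over its top, for at least 5 seconds on end while it still turns briskly. Do not whip the disc round, strike it hard or turn it backwards, keep the supply and the fan on it in place and the other things on the bench undisturbed, and finish once the disc has come to rest.

Things in the scene. Friction and masses are not known exactly. Their poses are not given: they have to be found in the camera images.
- stand: The rotary work stand: a fixed round steel foot (150 mm across, 12 mm high, then a 70 mm hub) under a round aluminium disc with a grey plastic top. Origin on the bench on the disc's axis, z up; fixed in each episode, its place and yaw vary. The knob starts on the line from the axis along the stand's +x axis.
- disc (a joint): Disc angle about its upright axis, rad, 0 at the start, grows anticlockwise from above; over six turns free. Nominal: disc with knob 1.3 kg; inertia with load 0.0186 kg m2 (hidden masses: 0.014 to 0.024); bearing drag 0.0011 N m dry plus 0.0010 N m per rad/s: from 1.5 rad/s it stops by itself in about 16 s (12 to 21). No spring or motor.
- disc_axis (a point): Point on the axis at the disc's top surface, 50 mm above the bench; turns with the disc, its x axis points from the axis to the knob, z up. Disc 300 mm across, its underside 38 mm and top 50 mm above the bench.
- knob_top (a point): Centre of the flat top of the knob: an upright black plastic cylinder 30 mm across and 45 mm tall fixed on the disc, axis 115 mm from the disc's axis, its top 95 mm above the bench. Push it sideways to turn the disc; it moves on a circle of radius 115 mm.
- supply: Blue power supply case, 60 (radial) x 110 (tangential) x 45 mm high, about 0.5 kg, standing loose on the disc across the axis from the knob, centre about 68 mm from the axis; origin under its centre.
- disc_fan: Square black fan, 60 x 60 x 25 mm, about 0.1 kg, lying loose on the disc about 85 mm from the axis and about 83 degrees anticlockwise of the knob, so it runs ahead of it; origin under its centre.
- solder_spool: Solder spool, grey, flanged, 60 mm across, 40 mm high, standing on the bench left of the stand; loose, not part of the job. Origin under its middle.
- spare_fan: Square black fan, 60 x 60 x 25 mm, flat on the bench left of the stand; loose, not part of the job. Origin under its middle.
- heat_sink: Finned aluminium heat sink, 70 x 50 x 30 mm, on the bench right of the stand; loose, not part of the job. Origin under its middle.
- flux_jar: Small amber jar, 48 mm across, 55 mm high, on the bench right of the stand; loose, not part of the job. Origin under its middle.
Not all that is in view belongs to the job. Leave any blue or turquoise look-alike of the disc_fan alone.

How it is judged:
On the way, in this order (a step that is already met when the one before it is completed fails the run):
1. the disc coasts anticlockwise at more than 0.6 rad/s with the robot not touching it (velocity of joint disc above 0.6 rad/s and contact force between each of the arm, the fingers and stand below 0.2 N), for 0.2 s.
2. for 5 s on end, touching nothing, the TCP rides within 20 mm of straight above the knob (fingertips about 11 to 69 mm over its top), the disc turning at more than 0.3 rad/s (horizontal distance between the grasp point and knob_top below 0.02 m and z of the grasp point in the frame of knob_top between 0.03 and 0.088 m and velocity of joint disc above 0.3 rad/s and contact force between each of the arm, the fingers and stand below 0.2 N), for 5 s.
At the end, for the whole second after the job is handed in: The disc is at rest (under 0.03 rad/s), supply and fan stand upright on it within about 20 mm of their places (velocity of joint disc between -0.03 and 0.03 rad/s and x of supply in the frame of disc_axis between -0.093 and -0.043 m and y of supply in the frame of disc_axis between -0.025 and 0.025 m and angle between each of supply, disc_fan's own z axis and vertical below 0.1 rad and x of disc_fan in the frame of disc_axis between -0.015 and 0.035 m and y of disc_fan in the frame of disc_axis between 0.059 and 0.109 m); the robot touches nothing.
It fails at once if the disc is whipped round (over 2.8 rad/s) (velocity of joint disc above 2.8 rad/s).
It fails at once if the disc is turned backwards by more than 0.15 rad (value of joint disc below -0.15 rad).
It fails at once if the stand is struck or pressed with more than 40 N (contact force between any of the arm, the fingers and stand above 40 N).
It fails at once if the load on the disc tips (angle between any of supply, disc_fan's own z axis and vertical above 0.3 rad).
It fails at once if another thing on the bench is moved by more than 20 mm (distance of any of solder_spool, spare_fan, heat_sink, flux_jar from where it was at the start of the episode above 0.02 m).
It also fails if it takes over 72 s, if anything falls off the work surface, if the arm or the gripper's body presses on something with over 40 N, if the wrist force passes 120 N, or if a joint passes its speed limit or range.

## Robot

A 7-joint arm with a two-finger parallel gripper is mounted at the origin on the work surface. World frame = base frame: x ahead of the robot, y to its left, z up, the work surface at z = 0. Lengths are in m, angles in rad, forces in N, time in s.
With the tool pointing down it reaches from about 0.4 to 0.875 m from the base axis. Payload 6.5 kg.
Tool frame: the origin (TCP) lies between the finger pads, 19 mm behind the fingertips; this is the grasp point; z points along the fingers, y is the line along which they close (so a half turn about z gives the same grasp; the last joint's range is limited). The gripper opens to 85 mm and grips with 20 to 120 N. Pads are 22 mm wide; open, the fingers measure 114 mm over their backs; the gripper's body (76 mm by 85 mm) begins 54 mm behind the grasp point. The pads swing forward as they close: fully open they stand 13 mm farther back than shut.
Start: joints at [1.149, 0.536, -0.004, 1.538, 0.003, 1.067, -0.071], TCP at [0.226, -0.609, 0.25] pointing down, gripper open.
Joint ranges: [-2.7, 2.7], [-0.37, 2.16], [-1.27, 1.26], [0.24, 2.4], [-1.31, 4.45], [0.19, 1.91], [-2.76, 2.76]. Speed limits (rad/s): [2.39, 2.39, 3.14, 3.14, 3.14, 3.14, 3.14].

## Interface

Orientations are given as a unit quaternion [x, y, z, w].
In Python, from plant import manip gives the robot as it stands. The module is installed in compiled form; this text tells all that it offers.
- The arm moves only by the tool servo_tool, never from a script. Its argument "plan" is a list of rows, each an object with "translation": the shift along the tool's x, y, z in mm, a list of three; "rotation": the turn, a rotation vector about the tool's x, y, z in rad, a list of three; "grip": the closure, from -1 (fully open) to 1 (shut). In form: [{"translation": [dx, dy, dz], "rotation": [wx, wy, wz], "grip": grip}, ...]. A call has 1 to 5 rows; each row shifts and turns the commanded pose from where the row before left it, along the tool's axes as they then stand; what a row does not reach is not made up. A row lasts 1/8 s, in which the tool goes at most 62.5 mm and 10.7 degrees, less where a joint would pass 70% of its speed; a pose out of reach is approached as far as the arm can. A call with a gripper value outside its range is refused whole. The fingers move at their own pace and stop on an object; "force" is the grip in N (left out, the last holds). Time passes only in rows, so rows that do not move let the fingers close. It gives the time, the measured TCP pose, the force, the opening and the grip force at its end, in the units of the state.
- manip.observe(): the state, without advancing time (a new reading comes with each control period).
- manip.capture(name): name is "scene" or "side" or "wrist"; returns the picture (384x512x3 uint8, blue, green, red); there is no depth.
- manip.camera_info(name): a dict with "mtx" (3x3 intrinsics, pixels), "R" (3x3) and "t" (3): a world point X has camera coordinates R X + t. Camera axes: x right, y down, z forward; pixel columns grow to the right and rows downward; lengths in m; the calibration is good to about 2 mm. A picture is of the moment at which its call begins: read the wrist's pose just before it. camera_info takes no time and is no camera call; for the wrist camera it gives the pose at the moment of the call.
- manip.hand_in(): hands the job in; it is judged then, once.
The state is a dict: "time": time; "joints": joint angles; "joint_velocities": joint speeds; "joint_efforts": joint torques, N m; "ee_pos": TCP position; "eef_rot": TCP orientation; "force": force on the tool from outside, world axes, zero at the start; "moment": the same for the moment, N m; "opening": finger opening in m; "grip_force": force on a finger pad.
Only numpy, scipy, OpenCV 4.12 (cv2) and the standard library are available. Lean on these libraries where they do the work, as an engineer would, in place of code of your own. Each camera call takes 0.05 s, during which the arm holds its last target. There are 200 camera calls.

## Working session

There is one attempt and no reset: what is moved stays moved. The work goes in short steps, Python scripts to look and compute and a tool call to move; the robot and the scene stay as the last step left them, time stands still between calls to the robot, and variables do not carry over. Pictures are saved under pics/ and viewed, at most 10 in all, crops included, and the job is handed in when it is done.

Besides the shell and the picture viewer there is one more tool, called as name(argument=value, ...), one argument or row to a line, values as JSON. servo_tool: Moves the arm, as the interface text tells. Its arguments: {"type":"object","properties":{"plan":{"type":"array"},"force":{"type":"number"}},"required":["plan"]}

```bash
mkdir -p pics; python3 - <<'E'
from plant import manip
import cv2,numpy as np
s=manip.observe();print(s['time'],s['ee_pos'],s['eef_rot'],s['opening'])
a=manip.capture('scene');b=manip.capture('side');w=manip.capture('wrist')
for n,i in zip(('scene','side','wrist'),(a,b,w)):
    cv2.imwrite(f'pics/{n}0.png',i);c=manip.camera_info(n);print(n,c['mtx'].tolist(),np.round(c['R'],3).tolist(),np.round(c['t'],3))
cv2.imwrite('pics/both.png',cv2.resize(np.hstack([a,b]),None,fx=.78,fy=.78))
E
```

```text
0.0 [ 0.22618553 -0.60872648  0.24910552] [ 9.84210620e-01  1.76999093e-01 -2.20835999e-04 -8.52842258e-04] 0.0854381367562526
scene [[364.70285257238515, 0.0, 251.97131066488853], [0.0, 364.70285257238515, 191.87846963827968], [0.0, 0.0, 1.0]] [[-0.605, 0.796, -0.01], [0.59, 0.44, -0.676], [-0.534, -0.415, -0.736]] [ 0.316 -0.317  1.258]
side [[415.9009766919026, 0.0, 258.05061837979787], [0.0, 415.9009766919026, 186.01134371534016], [0.0, 0.0, 1.0]] [[-0.98, -0.2, -0.007], [-0.138, 0.698, -0.703], [0.145, -0.687, -0.712]] [0.577 0.111 1.166]
wrist [[269.2771814798381, 0.0, 253.39969120387988], [0.0, 269.2771814798381, 185.12694914853913], [0.0, 0.0, 1.0]] [[0.348, -0.938, -0.002], [-0.887, -0.33, 0.323], [-0.303, -0.11, -0.946]] [-0.649 -0.042  0.381]
```

View pics/scene0.png

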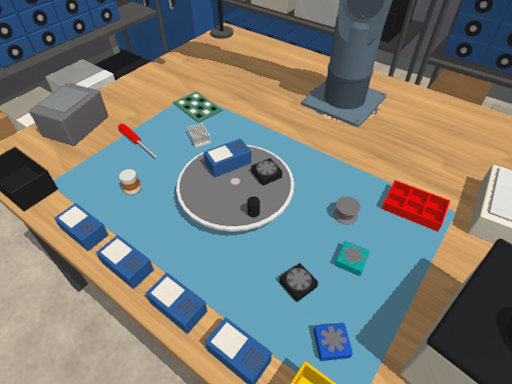

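View pics/side0.png

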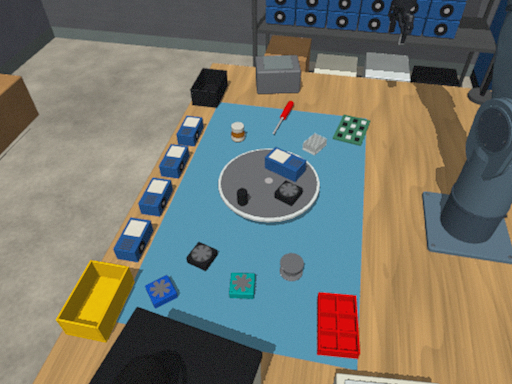

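The pictures show the disc, with its centre spot at scene (235,181) and side (268,181). The knob is at scene (253,206) and side (242,196). The fan on the disc is beside them, and the arm is clear off to the −y side.

```bash
cat > h.py <<'E'
from plant import manip
import cv2,numpy as np
def ray(n,px,z):
    c=manip.camera_info(n);R,t=np.array(c['R']),np.array(c['t'])
    o=-R.T@t;d=R.T@np.linalg.solve(np.array(c['mtx']),[px[0],px[1],1.])
    return (o+d*(z-o[2])/d[2])
def proj(n,X):
    c=manip.camera_info(n);p=np.array(c['mtx'])@(np.array(c['R'])@X+np.array(c['t']));return p[:2]/p[2]
E
python3 - <<'E'
from h import *
for n,cc,kk in (('scene',(235,181),(253,206)),('side',(268,181),(242,196))):
    i=cv2.imread(f'pics/{n}0.png');h=cv2.cvtColor(i,cv2.COLOR_BGR2HSV)
    # disc: low saturation region incl. rim
    m=((h[...,1]<45)&(h[...,2]>150)).astype(np.uint8)
    k,l,s,ce=cv2.connectedComponentsWithStats(m,connectivity=8)
    for j in range(1,k):
        x,y,w,hh,a=s[j]
        if x<cc[0]<x+w and y<cc[1]<y+hh and a>8: 
            print(n,s[j],ce[j])
            if w>80:
                cn=cv2.findContours((l==j).astype(np.uint8),0,1)[0]
                P=np.array([ray(n,p,.05)[:2] for p in max(cn,key=len)[:,0]])
                A=np.c_[2*P,np.ones(len(P))];q=np.linalg.lstsq(A,(P**2).sum(1),rcond=None)[0]
                r=np.sqrt(q[2]+q[0]**2+q[1]**2);print('circle',q[:2],r)
            else: print('spot',ray(n,ce[j],.05))
    d=(h[...,2]<60).astype(np.uint8)
    k,l,s,ce=cv2.connectedComponentsWithStats(d)
    j=l[kk[1],kk[0]];print('knob',s[j],ce[j],[ray(n,ce[j],z) for z in (.0725,.095)])
E
python3 -c "
import cv2
a=cv2.imread('pics/scene0.png')[130:240,165:310];cv2.imwrite('pics/c0.png',cv2.resize(a,None,fx=5,fy=5,interpolation=2))"
```

```text
scene [176 145 118  86 966] [237.82401656 200.78364389]
circle [ 0.56568824 -0.01998635] 0.14531363383807677
scene [230 178  10   7  56] [234.80357143 180.80357143]
spot [ 0.56296723 -0.02283328  0.05      ]
knob [247 197  13  20 227] [253.         206.61674009] [array([0.61893479, 0.07799399, 0.0725    ]), array([0.63400645, 0.08964124, 0.095     ])]
side [218 148 102  74 677] [266.46085672 197.53471196]
circle [ 0.56173189 -0.01769171] 0.14549064056810299
side [265 178   8   5  33] [268.21212121 180.06060606]
spot [ 0.56260571 -0.02193433  0.05      ]
knob [237 188  11  18 163] [242.01226994 196.63803681] [array([0.6176948 , 0.07883006, 0.0725    ]), array([0.61215392, 0.09925352, 0.095     ])]
```

View pics/c0.png

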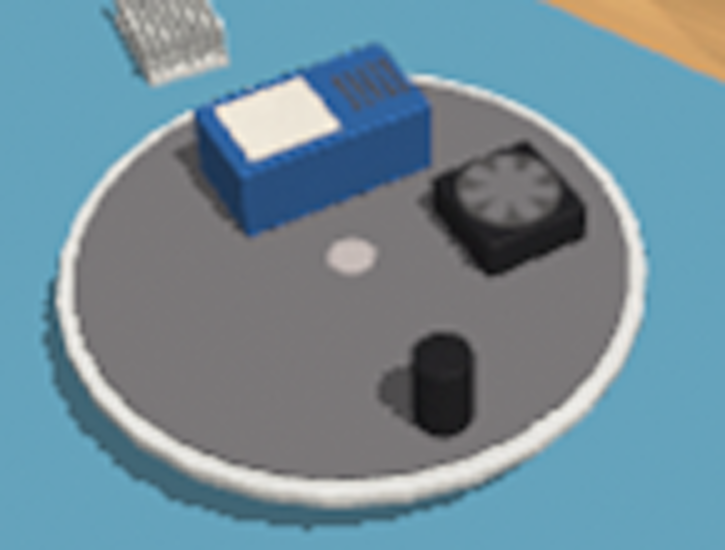

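Both views give the axis at about (0.563, −0.022) and the knob at about (0.618, 0.078), which is 61° and a radius of 115 mm. I'll shut the gripper, turn the tool so that −y is the push direction, and travel high.

servo_tool(
  plan=[
    {"translation": [0, 0, 0], "rotation": [0, 0, -0.147], "grip": 1},
    {"translation": [0, 0, 0], "rotation": [0, 0, -0.147], "grip": 1},
    {"translation": [0, 0, 0], "rotation": [0, 0, -0.147], "grip": 1},
    {"translation": [0, 0, 0], "rotation": [0, 0, -0.147], "grip": 1},
    {"translation": [25, -3, 0], "rotation": [0, 0, 0], "grip": 1},
  ],
)

```text
time: 0.78
ee_pos: [0.2369, -0.5882, 0.2494]
eef_rot: [0.891, 0.454, -0.001, -0.0]
force: [1.3, 0.3, 0.5]
opening: 0.0002
grip_force: 0.0
```

servo_tool(
  plan=[
    {"translation": [50, -6, 0], "rotation": [0, 0, 0], "grip": 1},
    {"translation": [50, -6, 0], "rotation": [0, 0, 0], "grip": 1},
    {"translation": [50, -6, 0], "rotation": [0, 0, 0], "grip": 1},
    {"translation": [50, -6, 0], "rotation": [0, 0, 0], "grip": 1},
    {"translation": [50, -6, 0], "rotation": [0, 0, 0], "grip": 1},
  ],
)

```text
time: 1.4
ee_pos: [0.3615, -0.3657, 0.2499]
eef_rot: [0.891, 0.455, -0.0, 0.0]
force: [0.8, 0.3, -0.3]
opening: 0.0002
grip_force: 0.0
```

servo_tool(
  plan=[
    {"translation": [50, -5, 0], "rotation": [0, 0, 0], "grip": 1},
    {"translation": [50, -5, 0], "rotation": [0, 0, 0], "grip": 1},
    {"translation": [50, -5, 0], "rotation": [0, 0, 0], "grip": 1},
    {"translation": [50, -5, 0], "rotation": [0, 0, 0], "grip": 1},
    {"translation": [50, -5, 0], "rotation": [0, 0, 0], "grip": 1},
  ],
)

```text
time: 2.02
ee_pos: [0.4879, -0.1487, 0.2499]
eef_rot: [0.891, 0.455, -0.0, 0.0]
force: [0.6, -0.1, -0.5]
opening: 0.0
grip_force: 0.0
```

servo_tool(
  plan=[
    {"translation": [55, -5, 0], "rotation": [0, 0, 0], "grip": 1},
    {"translation": [55, -5, 20], "rotation": [0, 0, 0], "grip": 1},
    {"translation": [55, -5, 30], "rotation": [0, 0, 0], "grip": 1},
    {"translation": [55, -5, 30], "rotation": [0, 0, 0], "grip": 1},
    {"translation": [35, -5, 15], "rotation": [0, 0, 0], "grip": 1},
  ],
)

```text
time: 2.65
ee_pos: [0.6163, 0.0734, 0.1532]
eef_rot: [0.89, 0.456, -0.001, -0.001]
force: [0.2, -0.4, 1.0]
opening: 0.0004
grip_force: 0.0
```

```bash
python3 - <<'E'
from h import *
s=manip.observe();print(s['time'],s['ee_pos'])
c=manip.camera_info('wrist');print(np.round(c['R'],3).tolist(),c['t'])
w=manip.capture('wrist');cv2.imwrite('pics/w1.png',w)
cv2.imwrite('pics/sc1.png',manip.capture('scene'))
print(manip.observe()['ee_pos'], proj('wrist',np.array([.618,.078,.095])))
E
```

```text
2.65 [0.61633455 0.07342293 0.15322696]
[[0.811, -0.586, -0.003], [-0.553, -0.768, 0.323], [-0.192, -0.26, -0.946]] [-0.45629976  0.38627907  0.42578094]
[0.61602433 0.0761173  0.15312159] [254.2720602  208.40298306]
```

View pics/w1.png

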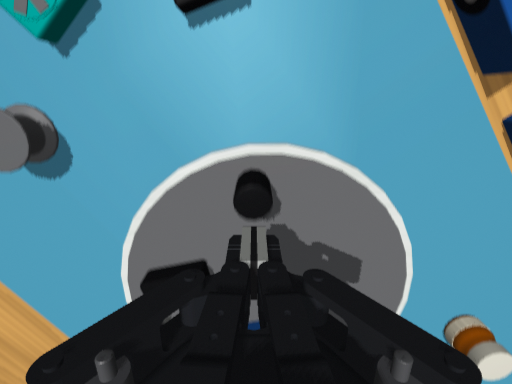

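View pics/sc1.png

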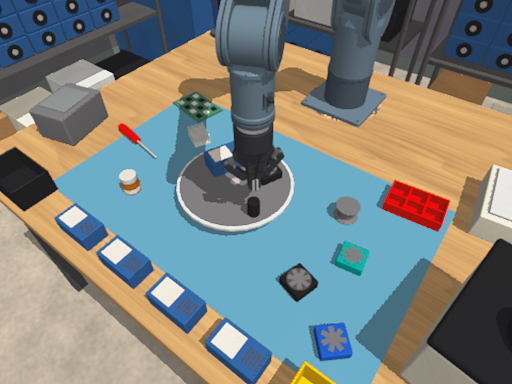

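The wrist view shows the knob clearly at (253,195), just ahead of the fingertips at (253,230), so it can be tracked from the wrist during the ride. Next I'll write that detector and test it.

```bash
cat >> h.py <<'E'
C=np.array([.5628,-.0222])
def knob(img,rt):
    """dark comp near expected knob in wrist picture; rt=(R,t,mtx) at capture"""
    g=cv2.cvtColor(img,cv2.COLOR_BGR2HSV)[...,2]
    m=(g<45).astype(np.uint8);m[228:]=0;m[:,:150]=0;m[:,360:]=0
    m=cv2.morphologyEx(m,cv2.MORPH_OPEN,np.ones((9,9)))
    k,l,s,ce=cv2.connectedComponentsWithStats(m)
    j=[j for j in range(1,k) if s[j][4]>300]
    if not j: return None
    j=min(j,key=lambda j:np.hypot(*(ce[j]-[253,195])))
    R,t,K=rt;o=-R.T@t;d=R.T@np.linalg.solve(K,[ce[j][0],ce[j][1],1.])
    P=o+d*(.0725-o[2])/d[2]
    return P[:2],s[j].tolist()
def cam(): 
    c=manip.camera_info('wrist');return np.array(c['R']),np.array(c['t']),np.array(c['mtx'])
E
python3 - <<'E'
from h import *
img=cv2.imread('pics/w1.png')
g=cv2.cvtColor(img,cv2.COLOR_BGR2HSV)[...,2];print(g[160:240:4,253],g[195,220:290:4])
print(knob(img,cam()))
r=cam();print(manip.observe()['ee_pos']);im=manip.capture('wrist');p,b=knob(im,r);print(p,b,np.linalg.norm(p-C),np.degrees(np.arctan2(*(p-C)[::-1])))
E
```

```text
[107 108  85  12  12  12  23  29  24  22  20  19  19  20  19  69 107  19
  18  19] [108 108 107 105  20  24  22  22  21  21  19  22  20  57  76 107 107 107]
(array([0.61831618, 0.08034332]), [234, 171, 39, 47, 1519])
[0.61602433 0.0761173  0.15312159]
[0.61749234 0.07527025] [237, 175, 39, 50, 1603] 0.11176627997685798 60.70241829588262
```

servo_tool(
  plan=[
    {"translation": [-2, 27, 0], "rotation": [0, 0, 0], "grip": 1},
    {"translation": [-2, 27, 0], "rotation": [0, 0, 0], "grip": 1},
    {"translation": [0, 0, 20], "rotation": [0, 0, 0], "grip": 1},
    {"translation": [0, 0, 30], "rotation": [0, 0, 0], "grip": 1},
    {"translation": [0, 0, 18], "rotation": [0, 0, 0], "grip": 1},
  ],
)

```text
time: 3.42
ee_pos: [0.6559, 0.035, 0.0853]
eef_rot: [0.891, 0.454, -0.002, -0.001]
force: [0.0, -0.5, -0.9]
opening: -0.0001
grip_force: 0.0
```

servo_tool(
  plan=[
    {"translation": [2, -7, 0], "rotation": [0, 0, 0], "grip": 1},
    {"translation": [2, -6, 0], "rotation": [0, 0, 0], "grip": 1},
    {"translation": [1, -4, 0], "rotation": [0, 0, 0], "grip": 1},
    {"translation": [1, -3, 0], "rotation": [0, 0, 0], "grip": 1},
    {"translation": [0, 0, 0], "rotation": [0, 0, 0], "grip": 1},
  ],
)

```text
time: 4.05
ee_pos: [0.6453, 0.0525, 0.0877]
eef_rot: [0.891, 0.455, 0.0, 0.0]
force: [0.1, 0.0, -0.8]
opening: 0.0002
grip_force: 0.0
```

```bash
python3 - <<'E'
from h import *
s=manip.observe();p=np.array(s['ee_pos']);print(s['time'],p,s['force'])
print('hand r,ang',np.linalg.norm(p[:2]-C),np.degrees(np.arctan2(*(p[:2]-C)[::-1])))
r=cam();im=manip.capture('wrist');
sc=manip.capture('scene');cv2.imwrite('pics/w2s.png',np.hstack([cv2.resize(im,(400,300)),cv2.resize(sc[120:240,160:320],(400,300))]))
E
```

```text
4.05 [0.64530838 0.05254273 0.08772679] [ 0.07914014  0.03306053 -0.79204213]
hand r,ang 0.11132882652854344 42.17281649070633
```

View pics/w2s.png

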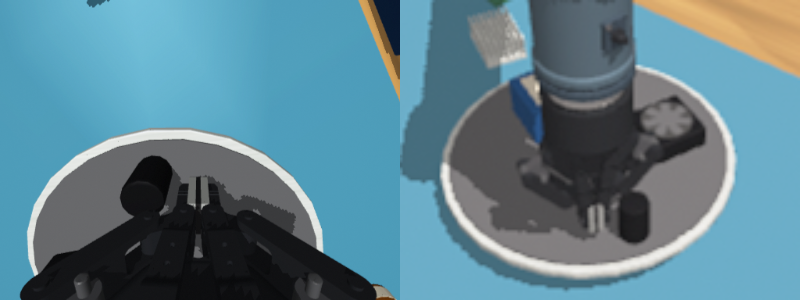

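Wrist (left) and scene crop (right) show the fingers behind the knob with a gap of about 10 mm and nothing else nearby. I'll start the gentle ramped push.

servo_tool(
  plan=[
    {"translation": [2, -4, 0], "rotation": [0, 0, 0], "grip": 1},
    {"translation": [2, -5, 0], "rotation": [0, 0, 0], "grip": 1},
    {"translation": [1, -6, 0], "rotation": [0, 0, -0.03], "grip": 1},
    {"translation": [1, -8, 0], "rotation": [0, 0, -0.06], "grip": 1},
    {"translation": [1, -10, 0], "rotation": [0, 0, -0.085], "grip": 1},
  ],
)

```text
time: 4.78
ee_pos: [0.6215, 0.0769, 0.0873]
eef_rot: [0.847, 0.532, 0.0, 0.0]
force: [0.2, -0.7, 0.5]
opening: -0.0004
grip_force: 0.0
```

servo_tool(
  plan=[
    {"translation": [1, -12, 0], "rotation": [0, 0, -0.104], "grip": 1},
    {"translation": [1, -14, 0], "rotation": [0, 0, -0.12], "grip": 1},
    {"translation": [1, -16, 0], "rotation": [0, 0, -0.14], "grip": 1},
    {"translation": [1, -18, 0], "rotation": [0, 0, -0.155], "grip": 1},
    {"translation": [1, -19, 0], "rotation": [0, 0, -0.165], "grip": 1},
  ],
)

```text
time: 5.4
ee_pos: [0.5456, 0.0958, 0.0874]
eef_rot: [0.618, 0.786, 0.0, -0.0]
force: [-0.3, -0.1, -0.1]
opening: -0.0002
grip_force: 0.0
```

```bash
cat >> h.py <<'E'
def ang(p): return np.degrees(np.arctan2(p[1]-C[1],p[0]-C[0]))
def st():
    s=manip.observe();p=np.array(s['ee_pos']);q=s['eef_rot'];y=2*np.degrees(np.arctan2(q[1],q[0]))
    print('t',s['time'],'p',p.round(4),'r',np.linalg.norm(p[:2]-C).round(4),'ang',ang(p).round(1),'yaw',y.round(1),'F',np.round(s['force'],1),'j7',round(s['joints'][6],2))
    return s['time'],p,y
E
python3 - <<'E'
from h import *
st();r=cam();im=manip.capture('wrist');cv2.imwrite('pics/w3.png',im);st()
g=cv2.cvtColor(im,cv2.COLOR_BGR2HSV)
sc=manip.capture('scene');si=manip.capture('side');cv2.imwrite('pics/s3.png',np.hstack([cv2.resize(im,(400,300)),cv2.resize(sc[120:240,160:320],(400,300))]))
cv2.imwrite('pics/scene3.png',sc);cv2.imwrite('pics/side3.png',si)
E
```

```text
t 5.4 p [0.5456 0.0958 0.0874] r 0.1193 ang 98.3 yaw 103.7 F [-0.3 -0.1 -0.1] j7 -0.44
t 5.45 p [0.5428 0.0954 0.087 ] r 0.1193 ang 99.7 yaw 104.1 F [-3.3 -0.4 -1.3] j7 -0.43
```

View pics/s3.png

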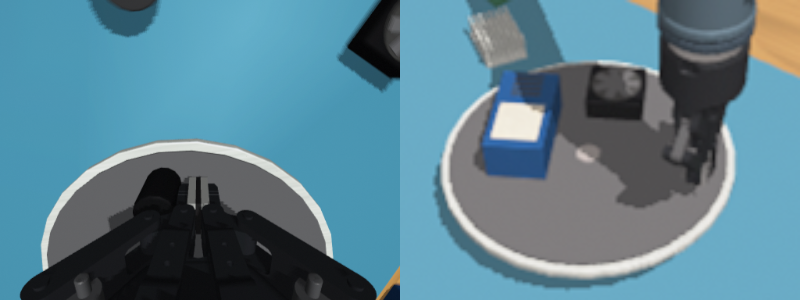

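The knob sits just ahead of the fingers and is moving. The supply and fan are still in place. Now I'll measure the angles.

```bash
cat >> h.py <<'E'
def sup(n,img):
    h=cv2.cvtColor(img,cv2.COLOR_BGR2HSV)
    m=cv2.inRange(h,(104,150,40),(120,255,255))
    k,l,s,ce=cv2.connectedComponentsWithStats(m)
    out=[]
    for j in range(1,k):
        P=ray(n,ce[j],.0725)[:2]
        if s[j][4]>60 and np.linalg.norm(P-C)<.11:
            hull=cv2.convexHull(np.argwhere(l==j)[:,::-1].astype(np.int32));M=cv2.moments(hull)
            P=ray(n,(M['m10']/M['m00'],M['m01']/M['m00']),.0725)[:2]
            out.append((s[j][4],np.linalg.norm(P-C).round(3),(ang(P)+180).round(1)))
    return out
E
python3 - <<'E'
from h import *
for n,f in (('scene','scene0'),('side','side0'),('scene','scene3'),('side','side3')): print(f,sup(n,cv2.imread(f'pics/{f}.png')))
st()
E
```

```text
scene0 [(np.int32(749), np.float64(0.069), np.float64(55.4))]
side0 [(np.int32(586), np.float64(0.069), np.float64(54.2))]
scene3 [(np.int32(624), np.float64(0.07), np.float64(111.4))]
side3 [(np.int32(113), np.float64(0.077), np.float64(152.1))]
t 5.55 p [0.5459 0.0953 0.0873] r 0.1187 ang 98.2 yaw 103.2 F [-0.5  0.1 -0.2] j7 -0.44
```

```bash
cat >> h.py <<'E'
import json
def plan(p0,yaw,angs,zs):
    y=np.radians(yaw);ux=np.array([np.cos(y),np.sin(y)]);uy=np.array([np.sin(y),-np.cos(y)])
    p=np.array(p0,float)
    for a,z in zip(angs,zs):
        a=np.radians(a);T=np.r_[C+.115*np.array([np.cos(a),np.sin(a)]),z]
        d=(T-p)*1000;v=np.round([d[:2]@ux,d[:2]@uy,-d[2]]).astype(int)
        print(v.tolist());p=p+np.r_[(v[0]*ux+v[1]*uy),-v[2]]/1000
    json.dump(p.tolist(),open('cmd.json','w'));print('end',p.round(4))
E
python3 - <<'E'
from h import *
t,p,y=st();plan(p,103.5,[106,122,140,157.5,171.5],[.117,.142,.155,.155,.155])
E
```

```text
t 5.55 p [0.5459 0.0953 0.0873] r 0.1187 ang 98.2 yaw 103.2 F [-0.5  0.1 -0.2] j7 -0.44
[-3, -16, -30]
[-6, -31, -25]
[-17, -32, -13]
[-25, -25, 0]
[-24, -14, 0]
end [ 0.4486 -0.0052  0.1553]
```

servo_tool(
  plan=[
    {"translation": [-3, -16, -30], "rotation": [0, 0, 0], "grip": 1},
    {"translation": [-6, -31, -25], "rotation": [0, 0, 0], "grip": 1},
    {"translation": [-17, -32, -13], "rotation": [0, 0, 0], "grip": 1},
    {"translation": [-25, -25, 0], "rotation": [0, 0, 0], "grip": 1},
    {"translation": [-24, -14, 0], "rotation": [0, 0, 0], "grip": 1},
  ],
)

```text
time: 6.18
ee_pos: [0.449, -0.006, 0.1559]
eef_rot: [0.622, 0.783, 0.0, 0.001]
force: [0.8, -0.9, -0.3]
opening: 0.0003
grip_force: 0.0
```

```bash
cat > look.py <<'E'
from h import *
import sys,os
t,p,y=st();r=cam();im=manip.capture('wrist');cv2.imwrite('pics/wl%.2f.png'%t,im)
k=knob(im,r);L=json.load(open('log.json')) if os.path.exists('log.json') else []
cmd=np.array(json.load(open('cmd.json')))
if k:
    a=ang(k[0])%360
    if L: a+=360*round((L[-1][1]+60*(t-L[-1][0])-a)/360)
    L.append([t,a]);json.dump(L,open('log.json','w'))
    print('knob',k[0].round(4),k[1],'r',np.linalg.norm(k[0]-C).round(4),'ang',round(a,1),'err mm',((p[:2]-C-.115*np.array([np.cos(np.radians(a)),np.sin(np.radians(a))]))*1000).round(1))
t2,p2,_=st();print('cmd',cmd.round(4))
print([[round(x,2),round(b,1)] for x,b in L], 'w',[round(np.radians((L[i+1][1]-L[i][1])/(L[i+1][0]-L[i][0])),2) for i in range(len(L)-1)])
E
python3 look.py
```

```text
t 6.175 p [ 0.449  -0.006   0.1559] r 0.1149 ang 171.9 yaw 103.1 F [ 0.8 -0.9 -0.3] j7 -0.2
knob [0.4513 0.0017] [240, 167, 38, 48, 1529] r 0.114 ang 167.9 err mm [-1.3 -7.9]
t 6.225 p [ 0.448  -0.01    0.1553] r 0.1155 ang 173.9 yaw 102.9 F [-1.1 -3.7 -0.2] j7 -0.2
cmd [ 0.4486 -0.0052  0.1553]
[[6.17, np.float64(167.9)]] w []
```

```bash
cat > pl.py <<'E'
from h import *
import sys
# args: knob angle now, rate deg/s, decel deg/s^2, yaw
a,w,d,yaw=map(float,sys.argv[1:5]);cmd=np.array(json.load(open('cmd.json')))
ta=.125*np.arange(1,6);th=a+w*ta-d/2*ta**2+np.array([1,1,1,1.5,2])
plan(cmd,yaw,th,[.155]*5)
E
python3 pl.py 171.4 67 7 103
```

```text
[-18, -5, 0]
[-16, -2, 0]
[-16, 0, 0]
[-17, 2, 0]
[-16, 5, 0]
end [ 0.4673 -0.0861  0.1553]
```

servo_tool(
  plan=[
    {"translation": [-18, -5, 0], "rotation": [0, 0, 0], "grip": 1},
    {"translation": [-16, -2, 0], "rotation": [0, 0, 0], "grip": 1},
    {"translation": [-16, 0, 0], "rotation": [0, 0, 0], "grip": 1},
    {"translation": [-17, 2, 0], "rotation": [0, 0, 0], "grip": 1},
    {"translation": [-16, 5, 0], "rotation": [0, 0, 0], "grip": 1},
  ],
)

```text
time: 6.85
ee_pos: [0.4686, -0.0869, 0.1553]
eef_rot: [0.621, 0.784, 0.0, 0.0]
force: [-1.4, -0.1, -0.5]
opening: 0.0001
grip_force: 0.0
```

```bash
python3 look.py
```

```text
t 6.85 p [ 0.4686 -0.0869  0.1553] r 0.1143 ang -145.5 yaw 103.3 F [-1.4 -0.1 -0.5] j7 -0.02
knob [ 0.4625 -0.0807] [229, 166, 39, 49, 1535] r 0.1161 ang 210.3 err mm [ 5.1 -6.7]
t 6.9 p [ 0.4698 -0.089   0.1554] r 0.1145 ang -144.3 yaw 103.1 F [ 0.9 -1.9  0.1] j7 -0.02
cmd [ 0.4673 -0.0861  0.1553]
[[6.17, 167.9], [6.85, np.float64(210.3)]] w [np.float64(1.09)]
```

```bash
python3 pl.py 213.3 59.5 8 103.2
```

```text
[-14, 6, 0]
[-13, 8, 0]
[-11, 9, 0]
[-10, 11, 0]
[-9, 12, 0]
end [ 0.5251 -0.1311  0.1553]
```

servo_tool(
  plan=[
    {"translation": [-14, 6, 0], "rotation": [0, 0, 0], "grip": 1},
    {"translation": [-13, 8, 0], "rotation": [0, 0, 0], "grip": 1},
    {"translation": [-11, 9, 0], "rotation": [0, 0, 0], "grip": 1},
    {"translation": [-10, 11, 0], "rotation": [0, 0, 0], "grip": 1},
    {"translation": [-9, 12, 0], "rotation": [0, 0, 0], "grip": 1},
  ],
)

```text
time: 7.52
ee_pos: [0.5268, -0.131, 0.1553]
eef_rot: [0.62, 0.784, 0.0, -0.0]
force: [0.3, -0.1, 0.7]
opening: -0.0002
grip_force: 0.0
```

```bash
python3 look.py
```

```text
t 7.525 p [ 0.5268 -0.131   0.1553] r 0.1146 ang -108.3 yaw 103.3 F [ 0.3 -0.1  0.7] j7 0.05
knob [ 0.5195 -0.1313] [226, 173, 38, 49, 1538] r 0.1174 ang 248.4 err mm [ 6.4 -1.9]
t 7.575 p [ 0.5287 -0.1318  0.1555] r 0.1147 ang -107.3 yaw 103.3 F [ 2.3 -1.   1. ] j7 0.05
cmd [ 0.5251 -0.1311  0.1553]
[[6.17, 167.9], [6.85, 210.3], [7.53, np.float64(248.4)]] w [np.float64(1.09), np.float64(0.99)]
```

```bash
python3 pl.py 250.6 53.5 8 103.2
```

```text
[-7, 13, 0]
[-5, 12, 0]
[-3, 12, 0]
[-2, 14, 0]
[-1, 13, 0]
end [ 0.5915 -0.134   0.1553]
```

servo_tool(
  plan=[
    {"translation": [-7, 13, 0], "rotation": [0, 0, 0], "grip": 1},
    {"translation": [-5, 12, 0], "rotation": [0, 0, 0], "grip": 1},
    {"translation": [-3, 12, 0], "rotation": [0, 0, 0], "grip": 1},
    {"translation": [-2, 14, 0], "rotation": [0, 0, 0], "grip": 1},
    {"translation": [-1, 13, 0], "rotation": [0, 0, 0], "grip": 1},
  ],
)

```text
time: 8.2
ee_pos: [0.5932, -0.1331, 0.1553]
eef_rot: [0.62, 0.784, 0.0, -0.0]
force: [-0.6, 0.0, 0.6]
opening: -0.0
grip_force: 0.0
```

```bash
python3 look.py
```

```text
t 8.2 p [ 0.5932 -0.1331  0.1553] r 0.115 ang -74.7 yaw 103.3 F [-0.6  0.   0.6] j7 0.05
knob [ 0.589  -0.1368] [229, 178, 38, 48, 1534] r 0.1176 ang 282.9 err mm [4.8 1.2]
t 8.25 p [ 0.5948 -0.1324  0.1555] r 0.1148 ang -73.8 yaw 103.3 F [ 1.6 -0.4  0.5] j7 0.05
cmd [ 0.5915 -0.134   0.1553]
[[6.17, 167.9], [6.85, 210.3], [7.53, 248.4], [8.2, np.float64(282.9)]] w [np.float64(1.09), np.float64(0.99), np.float64(0.89)]
```

```bash
python3 pl.py 284.8 48 8 103.3
```

```text
[2, 15, 0]
[2, 11, 0]
[3, 11, 0]
[5, 11, 0]
[6, 11, 0]
end [ 0.6448 -0.1029  0.1553]
```

servo_tool(
  plan=[
    {"translation": [2, 12, 0], "rotation": [0, 0, 0], "grip": 1},
    {"translation": [2, 11, 0], "rotation": [0, 0, 0], "grip": 1},
    {"translation": [3, 11, 0], "rotation": [0, 0, 0], "grip": 1},
    {"translation": [5, 11, 0], "rotation": [0, 0, 0], "grip": 1},
    {"translation": [6, 11, 0], "rotation": [0, 0, 0], "grip": 1},
  ],
)

```text
time: 8.88
ee_pos: [0.6432, -0.1025, 0.1553]
eef_rot: [0.62, 0.784, -0.0, -0.0]
force: [-0.0, 0.3, 0.7]
opening: 0.0003
grip_force: 0.0
```

```bash
python3 look.py
```

```text
t 8.875 p [ 0.6432 -0.1025  0.1553] r 0.1136 ang -44.9 yaw 103.3 F [-0.   0.3  0.7] j7 0.0
knob [ 0.6442 -0.1058] [236, 179, 37, 47, 1503] r 0.1167 ang 314.2 err mm [0.2 2.1]
t 8.925 p [ 0.6443 -0.1004  0.1555] r 0.113 ang -43.8 yaw 103.4 F [-0.8  1.3  0.9] j7 0.0
cmd [ 0.6448 -0.1029  0.1553]
[[6.17, 167.9], [6.85, 210.3], [7.53, 248.4], [8.2, 282.9], [8.88, np.float64(314.2)]] w [np.float64(1.09), np.float64(0.99), np.float64(0.89), np.float64(0.81)]
```

```bash
echo '[0.644,-0.101,0.1553]'>cmd.json; python3 pl.py 316.4 44 7 103.4
```

```text
[7, 12, 0]
[7, 8, 0]
[8, 7, 0]
[9, 7, 0]
[9, 6, 0]
end [ 0.6736 -0.0528  0.1553]
```

servo_tool(
  plan=[
    {"translation": [7, 11, 0], "rotation": [0, 0, 0], "grip": 1},
    {"translation": [7, 8, 0], "rotation": [0, 0, 0], "grip": 1},
    {"translation": [8, 7, 0], "rotation": [0, 0, 0], "grip": 1},
    {"translation": [9, 7, 0], "rotation": [0, 0, 0], "grip": 1},
    {"translation": [9, 6, 0], "rotation": [0, 0, 0], "grip": 1},
  ],
)

```text
time: 9.55
ee_pos: [0.6716, -0.0543, 0.1553]
eef_rot: [0.62, 0.784, 0.0, -0.0]
force: [0.0, 0.3, 0.1]
opening: 0.0004
grip_force: 0.0
```

```bash
python3 look.py
```

```text
t 9.55 p [ 0.6716 -0.0543  0.1553] r 0.1135 ang -16.5 yaw 103.3 F [0.  0.3 0.1] j7 -0.06
knob [ 0.6733 -0.0571] [237, 178, 37, 48, 1509] r 0.1159 ang 342.5 err mm [-0.9  2.4]
t 9.6 p [ 0.672  -0.0522  0.1555] r 0.1132 ang -15.3 yaw 103.4 F [1.1 1.2 0.8] j7 -0.07
cmd [ 0.6736 -0.0528  0.1553]
[[6.17, 167.9], [6.85, 210.3], [7.53, 248.4], [8.2, 282.9], [8.88, 314.2], [9.55, np.float64(342.5)]] w [np.float64(1.09), np.float64(0.99), np.float64(0.89), np.float64(0.81), np.float64(0.73)]
```

```bash
echo '[0.672,-0.053,0.1553]'>cmd.json; python3 pl.py 344.5 39.3 6.5 103.4
```

```text
[10, 7, 0]
[9, 3, 0]
[9, 3, 0]
[10, 2, 0]
[10, 1, 0]
end [ 0.6764 -0.0026  0.1553]
```

servo_tool(
  plan=[
    {"translation": [10, 6, 0], "rotation": [0, 0, 0], "grip": 1},
    {"translation": [9, 3, 0], "rotation": [0, 0, 0], "grip": 1},
    {"translation": [9, 3, 0], "rotation": [0, 0, 0], "grip": 1},
    {"translation": [10, 2, 0], "rotation": [0, 0, 0], "grip": 1},
    {"translation": [10, 1, 0], "rotation": [0, 0, 0], "grip": 1},
  ],
)

```text
time: 10.22
ee_pos: [0.6748, -0.0043, 0.1553]
eef_rot: [0.62, 0.784, 0.0, -0.0]
force: [0.5, 0.2, 0.6]
opening: -0.0002
grip_force: 0.0
```

```bash
python3 look.py
```

```text
t 10.225 p [ 0.6748 -0.0043  0.1553] r 0.1134 ang 9.1 yaw 103.3 F [0.5 0.2 0.6] j7 -0.14
knob [ 0.6767 -0.0066] [237, 178, 38, 48, 1527] r 0.115 ang 367.8 err mm [-1.9  2.4]
t 10.275 p [ 0.6745 -0.0022  0.1554] r 0.1135 ang 10.2 yaw 103.4 F [-0.3  1.2 -0.7] j7 -0.14
cmd [ 0.6764 -0.0026  0.1553]
[[6.17, 167.9], [6.85, 210.3], [7.53, 248.4], [8.2, 282.9], [8.88, 314.2], [9.55, 342.5], [10.22, np.float64(367.8)]] w [np.float64(1.09), np.float64(0.99), np.float64(0.89), np.float64(0.81), np.float64(0.73), np.float64(0.65)]
```

```bash
echo '[0.675,-0.0025,0.1553]'>cmd.json; python3 pl.py 369.6 35 6.5 103.4
```

```text
[10, 1, 0]
[8, 0, 0]
[9, -1, 0]
[8, -2, 0]
[9, -3, 0]
end [0.6599 0.0391 0.1553]
```

servo_tool(
  plan=[
    {"translation": [10, 1, 0], "rotation": [0, 0, 0], "grip": 1},
    {"translation": [8, 0, 0], "rotation": [0, 0, 0], "grip": 1},
    {"translation": [9, -1, 0], "rotation": [0, 0, 0], "grip": 1},
    {"translation": [8, -2, 0], "rotation": [0, 0, 0], "grip": 1},
    {"translation": [9, -3, 0], "rotation": [0, 0, 0], "grip": 1},
  ],
)

```text
time: 10.9
ee_pos: [0.6596, 0.0371, 0.1553]
eef_rot: [0.621, 0.784, -0.0, 0.0]
force: [0.4, 0.2, -0.1]
opening: 0.0002
grip_force: 0.0
```

```bash
python3 look.py
```

```text
t 10.9 p [0.6596 0.0371 0.1553] r 0.1135 ang 31.5 yaw 103.3 F [ 0.4  0.2 -0.1] j7 -0.21
knob [0.6609 0.0354] [237, 177, 37, 49, 1538] r 0.1138 ang 390.4 err mm [-2.3  1. ]
t 10.95 p [0.6588 0.0388 0.1553] r 0.1138 ang 32.4 yaw 103.4 F [-1.2  0.9 -0.3] j7 -0.21
cmd [0.6599 0.0391 0.1553]
[[6.17, 167.9], [6.85, 210.3], [7.53, 248.4], [8.2, 282.9], [8.88, 314.2], [9.55, 342.5], [10.22, 367.8], [10.9, np.float64(390.4)]] w [np.float64(1.09), np.float64(0.99), np.float64(0.89), np.float64(0.81), np.float64(0.73), np.float64(0.65), np.float64(0.59)]
```

```bash
python3 pl.py 392 31.5 6 103.4
```

```text
[9, -3, 0]
[7, -4, 0]
[6, -3, 0]
[7, -5, 0]
[6, -4, 0]
end [0.6333 0.0688 0.1553]
```

servo_tool(
  plan=[
    {"translation": [9, -3, 0], "rotation": [0, 0, 0], "grip": 1},
    {"translation": [7, -4, 0], "rotation": [0, 0, 0], "grip": 1},
    {"translation": [6, -3, 0], "rotation": [0, 0, 0], "grip": 1},
    {"translation": [7, -5, 0], "rotation": [0, 0, 0], "grip": 1},
    {"translation": [6, -4, 0], "rotation": [0, 0, 0], "grip": 1},
  ],
)

```text
time: 11.58
ee_pos: [0.6329, 0.0667, 0.1553]
eef_rot: [0.62, 0.784, -0.0, -0.0]
force: [-0.0, 0.0, 0.7]
opening: -0.0003
grip_force: 0.0
```

```bash
python3 look.py
```

```text
t 11.575 p [0.6329 0.0667 0.1553] r 0.1132 ang 51.7 yaw 103.3 F [-0.   0.   0.7] j7 -0.27
knob [0.6348 0.065 ] [237, 177, 38, 49, 1562] r 0.1131 ang 410.4 err mm [-3.1  0.2]
t 11.625 p [0.6322 0.0677 0.1553] r 0.1136 ang 52.3 yaw 103.4 F [-1.2  0.4 -0.4] j7 -0.27
cmd [0.6333 0.0688 0.1553]
[[6.17, 167.9], [6.85, 210.3], [7.53, 248.4], [8.2, 282.9], [8.88, 314.2], [9.55, 342.5], [10.22, 367.8], [10.9, 390.4], [11.57, np.float64(410.4)]] w [np.float64(1.09), np.float64(0.99), np.float64(0.89), np.float64(0.81), np.float64(0.73), np.float64(0.65), np.float64(0.59), np.float64(0.52)]
```

```bash
python3 pl.py 411.8 28 6 103.4
```

```text
[6, -5, 0]
[5, -5, 0]
[4, -5, 0]
[5, -6, 0]
[4, -6, 0]
end [0.6015 0.0859 0.1553]
```

servo_tool(
  plan=[
    {"translation": [6, -5, 0], "rotation": [0, 0, 0], "grip": 1},
    {"translation": [5, -5, 0], "rotation": [0, 0, 0], "grip": 1},
    {"translation": [4, -5, 0], "rotation": [0, 0, 0], "grip": 1},
    {"translation": [5, -6, 0], "rotation": [0, 0, 0], "grip": 1},
    {"translation": [4, -6, 0], "rotation": [0, 0, 0], "grip": 1},
  ],
)

```text
time: 12.25
ee_pos: [0.6011, 0.0837, 0.1553]
eef_rot: [0.62, 0.784, -0.0, -0.0]
force: [-0.8, -0.1, 0.2]
opening: 0.0
grip_force: 0.0
```

```bash
python3 look.py; python3 pl.py 429.5 24.5 6 103.4
```

```text
t 12.25 p [0.6011 0.0837 0.1553] r 0.1126 ang 70.1 yaw 103.3 F [-0.8 -0.1  0.2] j7 -0.32
knob [0.6053 0.0822] [240, 177, 38, 49, 1551] r 0.1127 ang 427.9 err mm [-5.  -0.6]
t 12.3 p [0.6002 0.0842 0.1553] r 0.1128 ang 70.6 yaw 103.3 F [-1.1  0.4 -0.5] j7 -0.32
cmd [0.6015 0.0859 0.1553]
[[6.17, 167.9], [6.85, 210.3], [7.53, 248.4], [8.2, 282.9], [8.88, 314.2], [9.55, 342.5], [10.22, 367.8], [10.9, 390.4], [11.57, 410.4], [12.25, np.float64(427.9)]] w [np.float64(1.09), np.float64(0.99), np.float64(0.89), np.float64(0.81), np.float64(0.73), np.float64(0.65), np.float64(0.59), np.float64(0.52), np.float64(0.45)]
[4, -5, 0]
[2, -6, 0]
[3, -5, 0]
[2, -6, 0]
[2, -6, 0]
end [0.5713 0.092  0.1553]
```

The ride has lasted about 6 s, all within about 8 mm and at 1.2 down to 0.43 rad/s. I'll rise clear and wait for the disc to stop.

servo_tool(
  plan=[
    {"translation": [0, 0, -15], "rotation": [0, 0, 0], "grip": 1},
    {"translation": [0, 0, -25], "rotation": [0, 0, 0], "grip": 1},
    {"translation": [0, 0, -20], "rotation": [0, 0, 0], "grip": 1},
    {"translation": [0, 0, -10], "rotation": [0, 0, 0], "grip": 1},
    {"translation": [0, 0, 0], "rotation": [0, 0, 0], "grip": 1},
  ],
)

```text
time: 12.92
ee_pos: [0.602, 0.0835, 0.2261]
eef_rot: [0.621, 0.784, 0.0, 0.001]
force: [0.1, 0.2, -0.5]
opening: 0.0001
grip_force: 0.0
```

servo_tool(
  plan=[
    {"translation": [0, 0, 0], "rotation": [0, 0, 0], "grip": 1},
    {"translation": [0, 0, 0], "rotation": [0, 0, 0], "grip": 1},
    {"translation": [0, 0, 0], "rotation": [0, 0, 0], "grip": 1},
    {"translation": [0, 0, 0], "rotation": [0, 0, 0], "grip": 1},
    {"translation": [0, 0, 0], "rotation": [0, 0, 0], "grip": 1},
  ],
)

```text
time: 13.55
ee_pos: [0.6016, 0.0835, 0.2253]
eef_rot: [0.62, 0.784, -0.0, -0.0]
force: [-0.2, 0.0, 0.2]
opening: 0.0002
grip_force: 0.0
```

servo_tool(
  plan=[
    {"translation": [0, 0, 0], "rotation": [0, 0, 0], "grip": 1},
    {"translation": [0, 0, 0], "rotation": [0, 0, 0], "grip": 1},
    {"translation": [0, 0, 0], "rotation": [0, 0, 0], "grip": 1},
    {"translation": [0, 0, 0], "rotation": [0, 0, 0], "grip": 1},
    {"translation": [0, 0, 0], "rotation": [0, 0, 0], "grip": 1},
  ],
)

```text
time: 14.18
ee_pos: [0.6016, 0.0835, 0.2253]
eef_rot: [0.62, 0.784, -0.0, -0.0]
force: [0.5, 0.5, 0.4]
opening: -0.0001
grip_force: 0.0
```

servo_tool(
  plan=[
    {"translation": [0, 0, 0], "rotation": [0, 0, 0], "grip": 1},
    {"translation": [0, 0, 0], "rotation": [0, 0, 0], "grip": 1},
    {"translation": [0, 0, 0], "rotation": [0, 0, 0], "grip": 1},
    {"translation": [0, 0, 0], "rotation": [0, 0, 0], "grip": 1},
    {"translation": [0, 0, 0], "rotation": [0, 0, 0], "grip": 1},
  ],
)

```text
time: 14.8
ee_pos: [0.6016, 0.0835, 0.2253]
eef_rot: [0.621, 0.784, -0.0, 0.0]
force: [-0.4, -0.4, 0.7]
opening: 0.0002
grip_force: 0.0
```

servo_tool(
  plan=[
    {"translation": [0, 0, 0], "rotation": [0, 0, 0], "grip": 1},
    {"translation": [0, 0, 0], "rotation": [0, 0, 0], "grip": 1},
    {"translation": [0, 0, 0], "rotation": [0, 0, 0], "grip": 1},
    {"translation": [0, 0, 0], "rotation": [0, 0, 0], "grip": 1},
    {"translation": [0, 0, 0], "rotation": [0, 0, 0], "grip": 1},
  ],
)

```text
time: 15.42
ee_pos: [0.6016, 0.0835, 0.2253]
eef_rot: [0.621, 0.784, -0.0, -0.0]
force: [0.0, 0.2, 0.3]
opening: -0.0002
grip_force: 0.0
```

servo_tool(
  plan=[
    {"translation": [0, 0, 0], "rotation": [0, 0, 0], "grip": 1},
    {"translation": [0, 0, 0], "rotation": [0, 0, 0], "grip": 1},
    {"translation": [0, 0, 0], "rotation": [0, 0, 0], "grip": 1},
    {"translation": [0, 0, 0], "rotation": [0, 0, 0], "grip": 1},
    {"translation": [0, 0, 0], "rotation": [0, 0, 0], "grip": 1},
  ],
)

```text
time: 16.05
ee_pos: [0.6016, 0.0835, 0.2253]
eef_rot: [0.62, 0.784, 0.0, 0.0]
force: [0.4, 0.7, -0.3]
opening: 0.0001
grip_force: 0.0
```

servo_tool(
  plan=[
    {"translation": [0, 0, 0], "rotation": [0, 0, 0], "grip": 1},
    {"translation": [0, 0, 0], "rotation": [0, 0, 0], "grip": 1},
    {"translation": [0, 0, 0], "rotation": [0, 0, 0], "grip": 1},
    {"translation": [0, 0, 0], "rotation": [0, 0, 0], "grip": 1},
    {"translation": [0, 0, 0], "rotation": [0, 0, 0], "grip": 1},
  ],
)

```text
time: 16.68
ee_pos: [0.6016, 0.0835, 0.2253]
eef_rot: [0.62, 0.784, -0.0, -0.0]
force: [-0.3, 0.6, -0.6]
opening: 0.0003
grip_force: 0.0
```

```bash
cat > rest.py <<'E'
from h import *
import time
a=[];T=[]
for i in range(20):
    T.append(manip.observe()['time']);a.append(manip.capture('scene'))
print(T[0],T[-1],[sup('scene',x) for x in (a[0],a[-1])])
# median frame change on the disc
d=cv2.absdiff(a[0],a[-1]).max(2);print('changed px',int((d[140:235,170:300]>25).sum()))
cv2.imwrite('pics/end%.1f.png'%T[-1],a[-1])
E
python3 rest.py
```

```text
16.675 17.625 [[(np.int32(567), np.float64(0.069), np.float64(116.6))], [(np.int32(577), np.float64(0.07), np.float64(116.6))]]
changed px 25
```

```bash
python3 rest.py; python3 rest.py; ls pics | grep end; cp $(ls pics/end*|tail -1) pics/final.png
```

```text
17.675 18.625 [[(np.int32(577), np.float64(0.07), np.float64(116.6))], [(np.int32(576), np.float64(0.069), np.float64(116.6))]]
changed px 0
18.675 19.625 [[(np.int32(571), np.float64(0.07), np.float64(116.5))], [(np.int32(576), np.float64(0.07), np.float64(116.6))]]
changed px 0
end17.6.png
end18.6.png
end19.6.png
```

View pics/final.png

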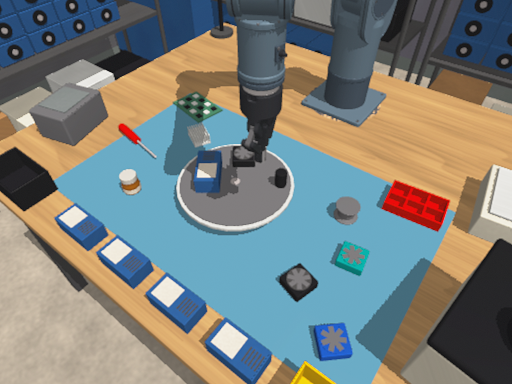

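The disc is at rest, with the supply at (207,170), the fan at (243,155) and the knob at (281,178). Everything is in place and the gripper is clear above.

```bash
python3 -c "
from plant import manip;print(manip.hand_in())"
```

```text
the job is handed in; nothing more can be done
None
```

The job is handed in (no verdict came back): after a gentle push the disc coasted at about 1.2 rad/s, the gripper rode within about 8 mm of the knob's centre for about 6 s without touching it, and the disc then stopped with the supply and fan in place.

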